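# Stack the supplies on two carrying boards

### The arm

A 6-joint arm with a two-finger parallel gripper is mounted at the origin on a cart in front of the work surface, level with it; the furniture and walls round the work are solid. World frame = base frame: x ahead of the robot, y to its left, z up, the work surface at z = 0. Lengths are in m, angles in rad, forces in N, time in s.
With the tool pointing down it reaches from about 0.35 to 0.85 m from the base axis. Payload 8.1 kg.
Tool frame: the origin (TCP) lies at the very end of the fingers, on their centre line; the grasp point (between the pads) lies 19 mm behind it; z points along the fingers, y is the line along which they close (so a half turn about z gives the same grasp; the last joint's range is limited). The gripper opens to 93 mm and grips with 3 to 60 N. Pads are 15 mm wide; open, the fingers measure 128 mm over their backs; the gripper's body (75 mm by 188 mm) begins 65 mm behind the grasp point.
Start: joints at [-1.205, 0.13, 1.488, -0, 1.523, -0.085], TCP at [0.261, -0.54, 0.219] pointing down, gripper open.
Joint ranges: [-2.96, 2.96], [-0.89, 2.26], [0.02, 2.5], [-1.34, 4.48], [0, 2.73], [-2.66, 2.66]. Speed limits (rad/s): [2.39, 2.39, 2.79, 3.14, 3.14, 3.14].

### API

Orientations are given as a unit quaternion [w, x, y, z].
In Python, from cell import r gives the robot as it stands. The module is installed in compiled form; this text tells all that it offers. Calls block until the motion is done:
- r.move_to(position, orientation): joint-space move of the TCP to a pose.
- r.line_to(position, frame=None, feed=0.15, guard=None): straight line of the TCP; frame=None keeps the orientation; feed is the mean speed in m/s. With guard (N) it stops when the force on the tool has changed by that much, and returns True; else False.
- r.goto_joints(angles): joint-space move.
- r.gripper_to(opening): finger opening in m; the grip force is fixed at half the most; returns when the fingers have stopped.
- r.sleep(seconds).
- r.ik(position, orientation): joint angles nearest the present ones, or None.
- r.get_state(): the state.
- r.capture(name): name is "scene" or "top"; returns the picture (400x640x3 uint8, red, green, blue); there is no depth.
- r.camera_params(name): a dict with "fx", "fy", "cx", "cy" (pixels), "k1" (the pictures are not rectified: a ray, as slopes to the right and down, at radius r is drawn at 1 + k1 r^2 times it, then the intrinsics apply), "extrinsics" (4x4, takes a point from world to camera coordinates). Camera axes: x right, y up, looking along -z (the intrinsics and any distortion apply to the point x, -y, -z); pixel columns grow to the right and rows downward; lengths in m; the calibration is good to about 2 mm. A picture is of the moment at which its call begins. camera_params takes no time and is no camera call.
A pose or a line that the arm cannot do raises r.IKError and nothing moves.
- r.sign_off(): hands the job in; it is judged then, once.
The state is a dict: "clock": time; "q": joint angles; "qd": joint speeds; "effort": joint torques, N m; "tool_pos": TCP position; "orientation": TCP orientation; "force": force on the tool from outside, world axes, zero at the start; "moment": the same for the moment, N m; "grip_width": finger opening in m; "grip_force": force on a finger pad.
Only numpy, scipy, OpenCV 4.12 (cv2) and the standard library are available. Lean on these libraries where they do the work, as an engineer would, in place of code of your own. Each camera call takes 0.05 s, during which the arm holds its last target. There are 200 camera calls.

### The job

Get the supplies ready for the next job: on the wider carrying board stack the three cartons that lie on the table between the two boards, the white one at the bottom, the longer, flatter brown one on it and the smaller but taller brown one on top, and on the narrower board lay the bit case with the sanding block on top of it. Set every piece flat, upright, centred on what is beneath it and with its long sides along the board's long sides. Leave the jar of screws standing where it is.

Things in the scene. Friction and masses are not known exactly. Their poses are not given: they have to be found in the camera images.
- wide_board_top (a point): The wider of two plywood carrying boards, fixed to the table: 120 (its x) x 160 mm (its y), 12 mm thick, with a wooden batten 12 mm wide standing 10 mm above the board along each 120 mm end (136 mm clear between them); the long sides are open. The point is the middle of the board's upper face, z up.
- narrow_board_top (a point): The narrower plywood carrying board, fixed to the table: 80 (its x) x 150 mm (its y), 12 mm thick, with the same battens along each 80 mm end (126 mm clear between them). The point is the middle of the board's upper face, z up.
- white_carton_center (a point): White cardboard carton, the biggest of the three: 66 (x) x 92 (y) x 56 mm high. The point is its centre, 28 mm above its underside; z up. Grasp it across its 66 mm width (x).
- flat_carton_center (a point): The longer, flatter of the two brown cartons between the boards (other small brown cartons, at the back edge and the far right end of the table, are not part of the job): 46 (x) x 69 (y) x 33 mm high. The point is its centre, 16.5 mm above its underside; z up. Grasp it across its 46 mm width (x).
- tall_carton_center (a point): The shorter but taller of the two brown cartons between the boards: 42 (x) x 57 (y) x 42 mm high. The point is its centre, 21 mm above its underside; z up. Grasp it across its 42 mm width (x).
- bit_case_center (a point): Closed, flat case of screwdriver bits, green lid on a black base: 56 (x) x 88 (y) x 26 mm high (62 mm over the latch). The point is its centre, 13 mm above its underside; z up. Grasp it across its 56 mm width (x).
- sanding_block_center (a point): Brown cork sanding block with no carton seams: 44 (x) x 76 (y) x 25 mm high. The point is its centre, 13 mm above its underside; z up. Grasp it across its 44 mm width (x).
- screw_jar_center (a point): Clear jar of screws with a grey lid, about 62 mm across and 80 mm high, standing among the things; it stays where it is. The point is its centre, 40 mm above the table; z up.

How it is judged:
At the end, for the whole second after the job is handed in: Stacked as asked: white carton and bit case within 15 mm of the middle of their boards, each other piece within 12 mm of the centre of the one beneath; all resting directly on it (height within 6 mm, tilt under 0.1 rad), long sides within 0.25 rad of those beneath (horizontal distance between white_carton_center and wide_board_top below 0.015 m and z of white_carton_center in the frame of wide_board_top between 0.022 and 0.034 m and angle between each of white_carton_center, flat_carton_center, tall_carton_center, bit_case_center, sanding_block_center's own z axis and vertical below 0.1 rad and angle between the y axis of white_carton_center and the y axis of wide_board_top, either way round below 0.25 rad and horizontal distance between flat_carton_center and white_carton_center below 0.012 m and z of flat_carton_center in the frame of white_carton_center between 0.0385 and 0.0505 m and angle between the y axis of flat_carton_center and the y axis of white_carton_center, either way round below 0.25 rad and horizontal distance between tall_carton_center and flat_carton_center below 0.012 m and z of tall_carton_center in the frame of flat_carton_center between 0.0315 and 0.0435 m and angle between the y axis of tall_carton_center and the y axis of flat_carton_center, either way round below 0.25 rad and horizontal distance between bit_case_center and narrow_board_top below 0.015 m and z of bit_case_center in the frame of narrow_board_top between 0.007 and 0.019 m and angle between the y axis of bit_case_center and the y axis of narrow_board_top, either way round below 0.25 rad and horizontal distance between sanding_block_center and bit_case_center below 0.012 m and z of sanding_block_center in the frame of bit_case_center between 0.019 and 0.031 m and angle between the y axis of sanding_block_center and the y axis of bit_case_center, either way round below 0.25 rad); the robot touches nothing.
It fails at once if The jar of screws is shifted by more than 30 mm or tipped (distance of screw_jar_center from where it was at the start of the episode above 0.03 m or angle between screw_jar_center's own z axis and vertical above 0.3 rad).
It also fails if it takes over 144 s, if anything falls off the work surface, if the arm or the gripper's body presses on something with over 40 N, if the wrist force passes 120 N, or if a joint passes its speed limit or range.

## Working session

There is one attempt and no reset: what is moved stays moved. The work goes in short steps, each a Python script; the robot and the scene stay as the last script left them, time stands still between calls to the robot, and variables do not carry over. Pictures are saved under pics/ and viewed, at most 14 in all, crops included, and the job is handed in when it is done.

```bash
mkdir -p pics; python3 - <<'E'
from cell import r
import cv2,numpy as np
for n in("scene","top"):
    cv2.imwrite(f"pics/{n}0.png",r.capture(n)[:,:,::-1]); p=r.camera_params(n); print(n,{k:np.round(v,4).tolist() for k,v in p.items()})
print(r.get_state())
E
```

```text
scene {'fx': 463.0889, 'fy': 463.0889, 'cx': 319.8609, 'cy': 195.8791, 'k1': -0.1298, 'extrinsics': [[0.6254, -0.7803, -0.0088, -0.3301], [0.3698, 0.2864, 0.8838, -0.2343], [-0.6871, -0.556, 0.4677, -1.1607], [0.0, 0.0, 0.0, 1.0]]}
top {'fx': 419.3229, 'fy': 419.3229, 'cx': 320.2153, 'cy': 199.5305, 'k1': 0.0007, 'extrinsics': [[0.0118, -0.9998, 0.015, -0.0341], [0.9878, 0.014, 0.1553, -0.5371], [-0.1555, 0.013, 0.9877, -1.2423], [0.0, 0.0, 0.0, 1.0]]}
{'clock': 0.1, 'q': array([-1.20541839e+00,  1.31045172e-01,  1.48917586e+00,  1.69143900e-05,
        1.52299008e+00, -8.54057263e-02]), 'qd': array([ 0.00079509, -0.00023795, -0.00279701, -0.00056883,  0.0008248 ,
        0.00066893]), 'effort': array([ 1.52264900e-03, -5.61339819e+01, -4.93095231e+01,  7.71127618e-02,
        2.91838101e-02, -4.72834188e-05]), 'tool_pos': array([ 0.26124301, -0.53957576,  0.2177135 ]), 'orientation': array([-8.02496897e-04,  9.74706385e-01,  2.23487826e-01, -1.04547361e-04]), 'force': array([-0.6147668 , -0.34880325, -0.05518374]), 'moment': array([ 0.00917879, -0.00809942,  0.02992455]), 'grip_force': 0.0, 'grip_width': 0.09277162624315335}
```

View pics/top0.png

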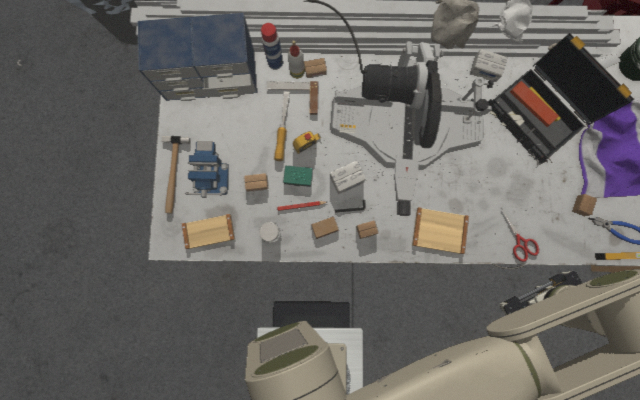

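View pics/scene0.png

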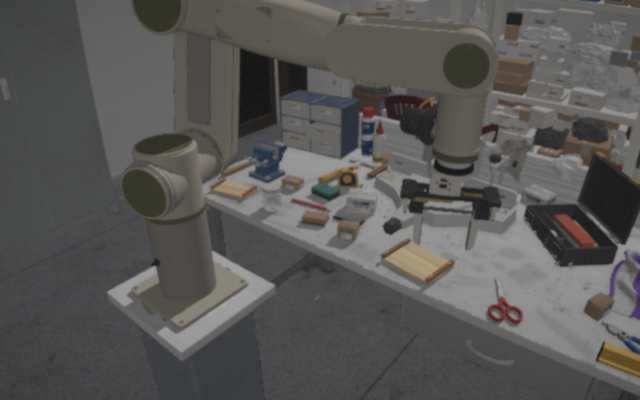

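The top view shows the narrow board at (208,232), wide board (441,231), jar (270,232), bit case (298,176), white carton (348,176) and brown blocks at (256,182), (325,228), (367,230). I'll enlarge it to separate them.

```bash
python3 - <<'E'
import cv2
a=cv2.imread("pics/top0.png"); 
x=cv2.resize(a[150:262,170:330],None,fx=5,fy=5,interpolation=cv2.INTER_CUBIC);cv2.imwrite("pics/c1.png",x)
x=cv2.resize(a[150:262,320:480],None,fx=5,fy=5,interpolation=cv2.INTER_CUBIC);cv2.imwrite("pics/c2.png",x)
E
```

```text
(no output)
```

View pics/c1.png

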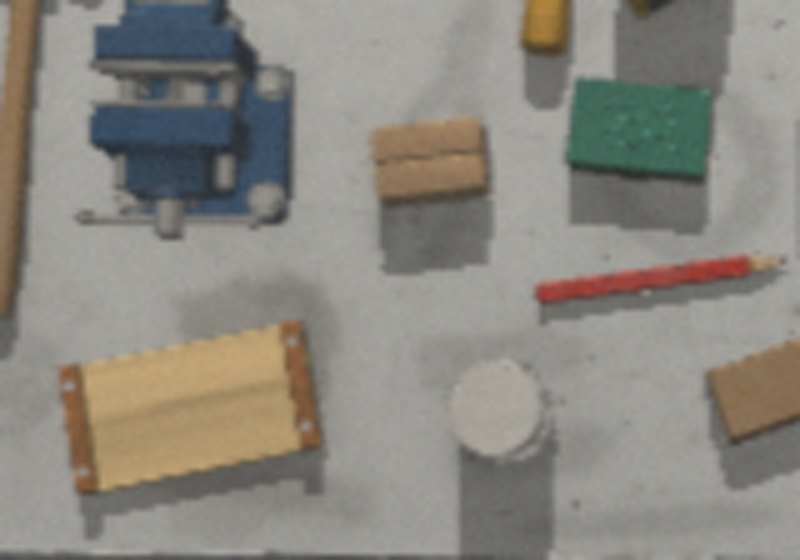

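View pics/c2.png

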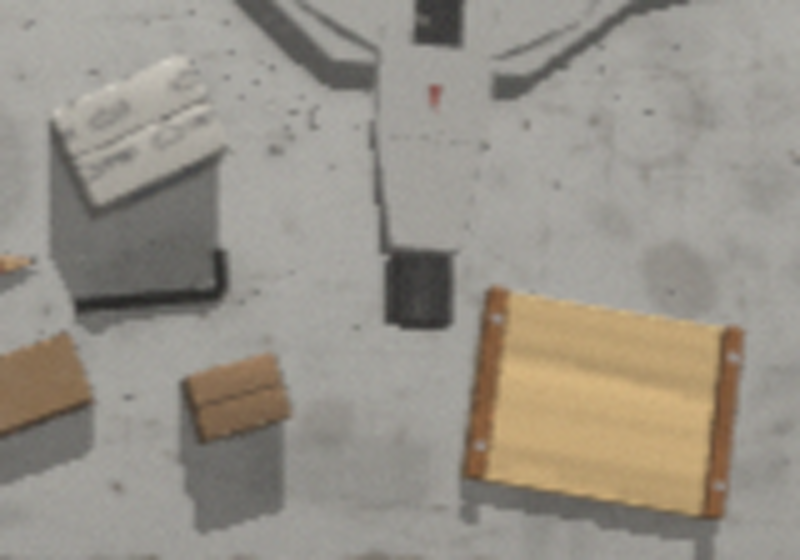

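The crops identify everything. In full-image pixels, the seamless sanding block is at (325,228). The seamed flat carton is at (256,182), the tall carton at (367,230), white at (348,176) and the bit case at (298,176). Next I measure by colour masks, with my read corners as seeds and a check.

```bash
cat >h.py <<'E'
from cell import r
import cv2,numpy as np
from scipy.spatial.transform import Rotation as Ro
def cast(px,z,cam="top"):
    p=r.camera_params(cam);E=np.array(p["extrinsics"]);K=np.array([[p["fx"],0,p["cx"]],[0,p["fy"],p["cy"]],[0,0,1]])
    s=cv2.undistortPoints(np.float64(px).reshape(-1,1,2),K,np.array([p["k1"],0,0,0.]))[:,0]
    d=np.c_[s[:,0],-s[:,1],-np.ones(len(s))]@E[:3,:3]; c=-E[:3,:3].T@E[:3,3]
    return (c+d*((z-c[2])/d[:,2])[:,None])[:,:2]
def rect(xy):
    """centre, size (short,long), angle of the long axis"""
    c,(w,h),a=cv2.minAreaRect(np.float32(xy*1000)); a=np.radians(a)
    if w>h: w,h=h,w
    else: a+=np.pi/2
    return np.array(c)/1000,(round(w),round(h)),(a+np.pi/2)%np.pi-np.pi/2
E
python3 - <<'E'
from h import *
a=cv2.imread("pics/top0.png");hsv=cv2.cvtColor(a,cv2.COLOR_BGR2HSV)
C={'narrow':(170,.012,[(80,367),(280,325),(302,448),(97,490)]),'flat':(170,.033,[(373,130),(480,117),(488,187),(381,202)]),
'bit':(170,.026,[(577,78),(713,90),(703,178),(568,163)]),'block':(320,.025,[(-40,375),(70,332),(92,400),(-15,440)]),
'tall':(320,.042,[(183,380),(275,353),(290,412),(204,442)]),'white':(320,.056,[(52,120),(182,55),(228,148),(97,212)]),
'wide':(320,.012,[(508,290),(728,325),(707,515),(487,478)])}
for n,(ox,z,c) in C.items():
    px=(np.array(c)+.5)/5-.5+[ox,150]; c,s,t=rect(cast(px,z)); print(n,'corners',c.round(4),s,round(t,3),end=' | ')
    g=np.zeros(a.shape[:2],np.uint8);cv2.fillPoly(g,[px.round().astype(int)],255);med=np.median(hsv[g>0],axis=0)
    near=cv2.dilate(g,np.ones((9,9)))
    if n=='white': m=(hsv[...,2]>med[2]-25)
    else: m=(abs(hsv[...,0].astype(int)-med[0])<8)&(hsv[...,1]>med[1]*.6)&(hsv[...,2]>med[2]*.75)
    m=(m&(near>0)).astype(np.uint8);k=max(cv2.findContours(m,0,1)[0],key=cv2.contourArea)[:,0]
    M=cv2.moments(k);u=[[M['m10']/M['m00'],M['m01']/M['m00']]]
    c,s,t=rect(cast(k,z));print('mask centroid',cast(u,z)[0].round(4),s,round(t,3))
print('jar',cast([[170+498/5,150+408/5]],.08))
E
```

```text
narrow corners [0.4391 0.3193] (78, 127) -1.355 | mask centroid [0.4396 0.3178] (80, 137) -1.347
flat corners [0.5931 0.1733] (46, 67) -1.423 | mask centroid [0.5943 0.1747] (44, 68) -1.434
bit corners [0.6171 0.0444] (57, 86) 1.475 | mask centroid [0.6174 0.0441] (54, 85) 1.484
block corners [ 0.4554 -0.0436] (44, 73) -1.19 | mask centroid [ 0.4562 -0.0411] (43, 74) -1.2
tall corners [ 0.4487 -0.1713] (40, 59) -1.273 | mask centroid [ 0.45   -0.1711] (40, 55) -1.282
white corners [ 0.6088 -0.1098] (64, 91) -1.098 | mask centroid [ 0.6194 -0.1133] (97, 125) -1.117
wide corners [ 0.4521 -0.4047] (120, 139) 1.42 | mask centroid [ 0.451  -0.4024] (120, 152) 1.419
jar [[0.43429619 0.1206081 ]]
```

Sizes match the datasheet within about 3 mm, so I'll start with the white carton and then look.

```bash
cat >>h.py <<'E'
P={'narrow':(.4392,.3188,-1.355),'flat':(.5937,.174,-1.428),'bit':(.6172,.0443,1.479),'block':(.4558,-.0424,-1.195),
'tall':(.4494,-.1712,-1.277),'white':(.6088,-.1098,-1.098),'wide':(.4518,-.4038,1.42)}
UP=.27
def quat(long):   # tool down, fingers closing across the long axis
    x=np.array([np.cos(long),np.sin(long),0]);z=np.array([0,0,-1.]);return np.roll(Ro.from_matrix(np.c_[x,np.cross(z,x),z]).as_quat(),1)
def above(x,y,long,up=UP):
    q0=np.array(r.get_state()["q"]); best=None
    for k in (0,np.pi):
        q=r.ik([x,y,up],quat(long+k))
        if q is not None and (best is None or abs(q[5])<abs(best[0][5])): best=(q,quat(long+k))
    r.move_to([x,y,up],best[1])
def pick(n,dz):
    x,y,a=P[n]; r.gripper_to(.093); above(x,y,a)
    r.line_to([x,y,dz+.03],feed=.25)
    hit=r.line_to([x,y,dz],feed=.08,guard=15); r.gripper_to(.02)
    s=r.get_state(); print('pick',n,hit,s["tool_pos"].round(4),s["grip_width"].round(4),s["grip_force"])
    r.line_to([x,y,UP],feed=.25)
def place(x,y,a,z):
    above(x,y,a); r.line_to([x,y,z+.02],feed=.25)
    w=r.get_state()["grip_width"]
    hit=r.line_to([x,y,z-.002],feed=.03,guard=6); s=r.get_state(); print('place',hit,s["tool_pos"].round(4),'nominal z',z,'w',w.round(4))
    r.gripper_to(.093); r.line_to([x,y,UP],feed=.25); print('clock',r.get_state()["clock"])
def shot(cam,name,u0,v0,u1,v1,f):
    cv2.imwrite(name,cv2.resize(r.capture(cam)[v0:v1,u0:u1,::-1],None,fx=f,fy=f,interpolation=cv2.INTER_CUBIC))
E
python3 - <<'E'
from h import *
pick('white',.012); place(*P['wide'],.012+.012)
above(.45,-.1,P['tall'][2])
shot("top","pics/w1.png",320,150,480,262,5)
E
```

```text
Traceback (most recent call last):
  File "h.py", line 30, in pick
    s=r.get_state(); print('pick',n,hit,s["tool_pos"].round(4),s["grip_width"].round(4),s["grip_force"])
                                                               ^^^^^^^^^^^^^^^^^^^^^
AttributeError: 'float' object has no attribute 'round'
```

Only the print failed, and the carton is gripped. I'll fix it and continue.

```bash
sed -i 's/s\["grip_width"\].round(4)/round(s["grip_width"],4)/; s/w\.round(4)/round(w,4)/' h.py
python3 - <<'E'
from h import *
s=r.get_state(); print(s["tool_pos"].round(4),s["grip_width"],s["grip_force"],s["clock"])
x,y,_=P['white']; r.line_to([x,y,UP],feed=.25)
place(*P['wide'],.012+.012)
above(.45,-.1,P['tall'][2])
shot("top","pics/w1.png",320,150,480,262,5)
E
```

```text
[ 0.6092 -0.1098  0.0124] 0.06641187596383027 29.914627075195312 4.45
place True [ 0.4515 -0.4035  0.0242] nominal z 0.024 w 0.0662
clock 10.3583
```

View pics/w1.png

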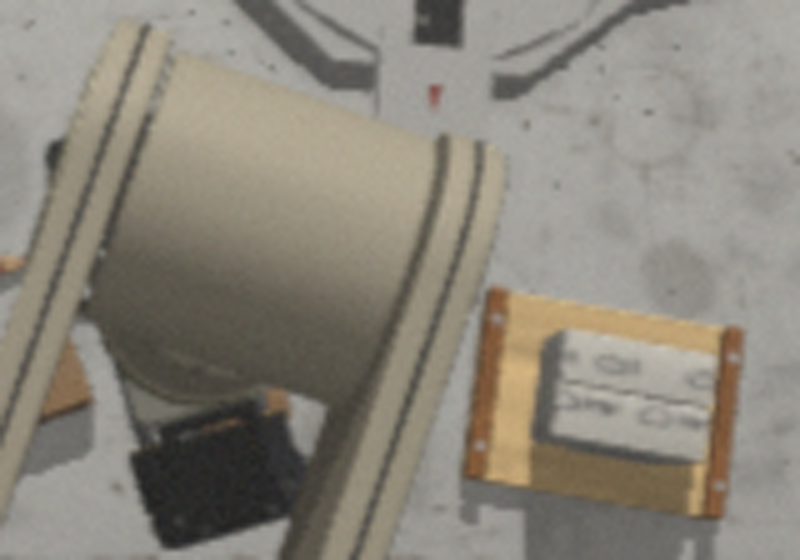

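White sits flat on the wide board, its top face at crop (566,328)-(704,463). I compute its centre and stack the other cartons on it.

```bash
python3 - <<'E'
from h import *
px=(np.array([(566,328),(718,350),(704,463),(550,440)])+.5)/5-.5+[320,150]
c,s,t=rect(cast(px,.068)); print(c,s,t)
x,y,a=P['wide']
if abs(c[1]-y)<.012: y=(y+c[1])/2      # along the fingers' plane only; across it the grip centres
print(y)
pick('flat',.005); place(x,y,a,.012+.056+.005)
shot("top","pics/t.png",0,0,640,400,1)
pick('tall',.006); place(x,y,a,.012+.056+.033+.006)
above(P['bit'][0],P['bit'][1],P['bit'][2])
shot("top","pics/w2.png",400,170,500,262,6)
E
```

```text
[ 0.45114694 -0.40433389] (68, 94) 1.435331442154708
-0.40406694641113283
pick flat False [0.5938 0.174  0.0051] 0.0464 29.971886090934277
place True [ 0.4515 -0.4038  0.0729] nominal z 0.07300000000000001 w 0.0463
clock 22.075
pick tall False [ 0.4494 -0.1712  0.006 ] 0.0419 29.98914822936058
place True [ 0.4515 -0.4039  0.1069] nominal z 0.10700000000000001 w 0.042
clock 30.9833
```

View pics/w2.png

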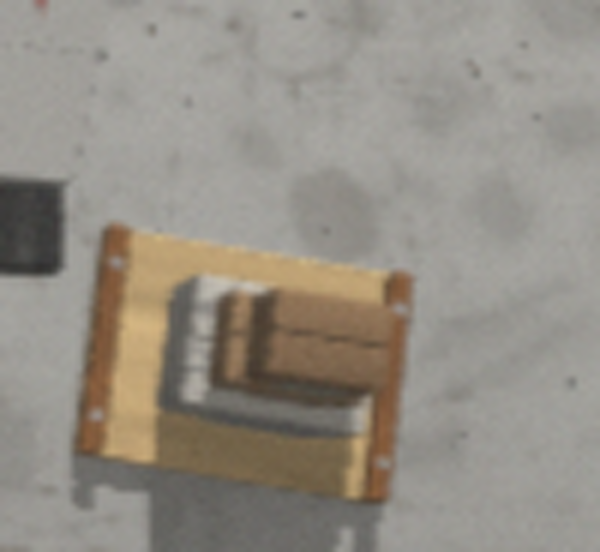

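The stack of three stands straight on the wide board; the tall carton's top is at crop (277,290)-(385,395). Now the bit case and block.

```bash
python3 - <<'E'
from h import *
u=lambda c,o,f:(np.array(c)+.5)/f-.5+o
print('tall',rect(cast(u([(277,290),(400,306),(388,391),(262,375)],[400,170],6),.143)))
x,y,a=P['narrow']
pick('bit',.004); place(x,y,a,.012+.004)
above(P['block'][0],P['block'][1],P['block'][2]); 
shot("top","pics/b1.png",170,180,300,262,6)
E
```

```text
tall (array([ 0.45092407, -0.40421649]), (41, 62), np.float64(1.4540488040860575))
pick bit False [0.6173 0.0443 0.0041] 0.0555 29.998468458652496
place True [0.4388 0.3186 0.016 ] nominal z 0.016 w 0.0558
clock 41.6583
```

View pics/b1.png

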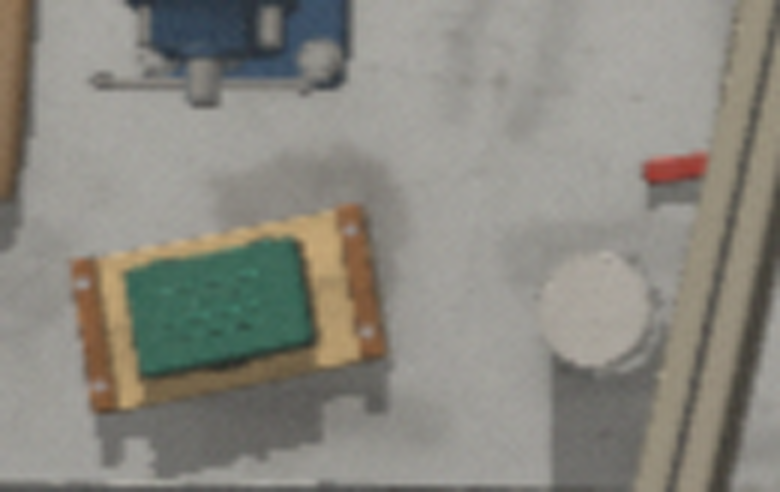

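```bash
python3 -c "
import cv2;a=cv2.imread('pics/t.png')[170:262,400:500];cv2.imwrite('pics/t2.png',cv2.resize(a,None,fx=6,fy=6,interpolation=2))"
```

```text
(no output)
```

View pics/t2.png

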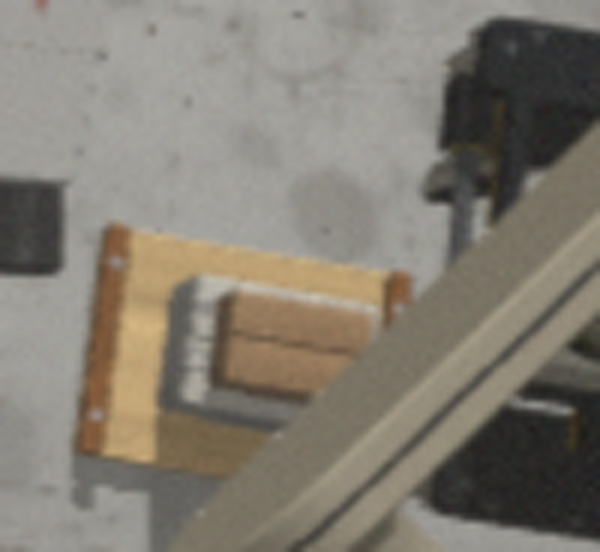

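The bit case lies within the narrow board, its top at crop (125,268)-(314,345). The flat carton's visible left edge is at (229,292)-(215,385). I check both, then place the block on the case's measured centre.

```bash
python3 - <<'E'
from h import *
u=lambda c,o,f:(np.array(c)+.5)/f-.5+o
e=cast(u([(229,292),(215,385)],[400,170],6),.101).mean(0); print('flat',e-.0345*np.array([np.cos(1.42),np.sin(1.42)]))
c,s,t=rect(cast(u([(125,268),(298,237),(314,345),(145,378)],[170,180],6),.038)); print('bit',c,s,t)
x,y=c*.5+np.array(P['narrow'][:2])*.5
pick('block',.004); place(x,y,P['narrow'][2],.012+.026+.004)
above(.45,-.1,P['tall'][2]); r.sleep(.3)
shot("top","pics/b2.png",170,180,300,262,6)
print(r.get_state()["clock"])
E
```

```text
flat [ 0.45010356 -0.39942667]
bit [0.43740329 0.31671869] (57, 88) -1.376771958603769
pick block False [ 0.4558 -0.0424  0.004 ] 0.0449 29.972025454044342
place True [0.4379 0.3175 0.0416] nominal z 0.041999999999999996 w 0.0447
clock 52.15
54.0417
```

View pics/b2.png

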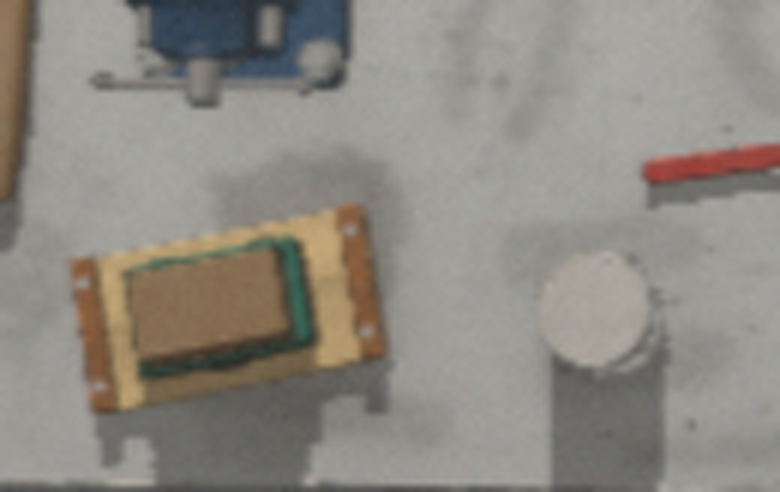

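The block sits centred on the case: top centre about (210,304) against (220,307) for the lid, which is what parallax predicts. The jar hasn't moved and all offsets are within about 5 mm, so I'm handing in.

```bash
python3 -c "
from cell import r
print(r.sign_off())"
```

```text
the job is handed in; nothing more can be done
None
```

Both stacks are built and the job is handed in at about 54 s of the 144 s allowed; by the last pictures every piece is within about 5 mm of centre and the jar has not moved, but no verdict was returned.

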